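Clip the awl into its spring-clip holder

TASK

Put the black-hafted awl away in its holder. It can only be got out of the tool tray by the butt of the haft, so lift it out, lay it on the bench and let go; then take it by the middle of the haft, press it down into the two spring clips with its blade in the groove of the cork guard, and keep hold until both clips have shut over it and it sits fully home before letting go. Leave the other two tools, the thread spool and the jar where they are.

Things in the scene. Friction and masses are not known exactly. Their poses are not given: they have to be found in the camera images.
- awl_center (a point): The awl: black eight-sided haft 124 mm long, 24 mm across flats, copper ferrule, steel blade; 198 mm overall, about 90 g. This is the middle of the haft, on its axis. Own x: along the axis to the blade. In the tray, on the bench (axis 12 mm up) and in the holder a flat lies underneath (own z up) and two upright flats at the sides can be gripped. It does not roll on its flats.
- awl_butt (a point): Point on the haft's axis 42 mm back from its middle, 20 mm from the butt end: the place to take the awl while it lies in the tray.
- awl_tip (a point): The awl's point, 136 mm ahead of the haft's middle. The blade is 60 mm long and 4.4 mm dia., the copper ferrule behind it 14 mm long and 17 mm dia., all in line with the haft.
- tray_mid (a point): Wooden tool tray, fixed: 170 mm (own x) by 206 mm (y), 44 mm high. Three grooves along x, 66 mm apart, 28 mm wide, 26 mm deep; this point is the middle of the middle groove's floor, 18 mm above the bench. In them, in varying order, lie the awl and two other tools, blades to +x, tops below the tray's top: no grip there.
- tray_edge (a point): Middle of the tray's front (-x) edge at the height of the tools' axes, 30 mm above the bench. About 40 mm of each haft overhangs this edge. 42 mm is free between neighbouring hafts, so open the fingers to no more than about 55 mm there.
- holder_seat (a point): The awl's holder, fixed: dark wooden board 240 x 84 mm, 14 mm thick, with two spring clips and a cork guard at one end. This is where the middle of the haft lies when home: half-way between the clips, 40 mm above the bench, 26 mm above the board. x runs along the board to the cork guard (the awl lies with its own x the same way), z up. Haft free for fingers from x = -34 to +34 mm.
- butt_clip (a point): Clip of spring steel, 16 mm wide, at x = -42 mm from holder_seat (point on the home axis): it stands where the butt would be held. Two flared lips, tops 34 mm above the axis and 31 mm apart inside. The level haft meets the lips with its axis about 30 mm above home.
- ferrule_clip (a point): The like clip at x = +42 mm, towards the blade. Pushed straight down (about 10 to 20 N for both clips together) the haft spreads the lips, which spring shut over it as it comes to rest on a black post in each clip, its axis then at this point's height.
- guard (a point): Cork guard from x = 87 to 162 mm of holder_seat, top 56 mm above the bench, with an open-topped groove 16 mm wide for the blade, floor 10 mm below the axis; end wall 18 mm beyond the tip. Point: on the home axis, middle of the groove.
- butt_left (a joint): Lip of the butt clip on the holder's +y side; rad, sprung hinge: 0 empty and shut, about 0.3 spread fully as the haft passes, about 0.08 when shut over the haft.
- butt_right (a joint): The same clip's lip on the -y side, same values.
- ferrule_left (a joint): Lip of the ferrule clip on the +y side, same values.
- ferrule_right (a joint): The same clip's lip on the -y side, same values.
- slicker_center (a point): Bystander in the tray: pale turned wooden edge slicker, 150 mm long, 23 mm dia., with grooves. Point on its axis 62 mm from the butt.
- beveller_center (a point): Bystander in the tray: edge beveller with round red-brown haft 22 mm dia., brass ferrule and steel bit, 170 mm long. Point on its axis 62 mm from the butt.
- spool_center (a point): Bystander: white thread spool with red foot and top, 64 mm dia., 111 mm tall, standing beyond the work; point at half height.
- jar_center (a point): Bystander: clear jar with white lid, 72 mm dia., 75 mm tall; point at half height.
Things that resemble listed ones, but are neither listed nor needed, are in the scene too. What is meant by the part that bears awl_center is not purple, and is the larger of those in its own colour.

How it is judged:
By the outcome, as a careful person would: the job done as asked, in the order asked, and still so for the second after the job is handed in, with the robot touching nothing.
It also fails if it takes over 54 s, if anything falls off the work surface, if the arm or the gripper's body presses on something with over 40 N, if the wrist force passes 120 N, or if a joint passes its speed limit or range.

ROBOT

A 7-joint arm with a two-finger parallel gripper is mounted at the origin on the work surface. World frame = base frame: x ahead of the robot, y to its left, z up, the work surface at z = 0. Lengths are in mm, angles in rad, forces in N, time in s.
With the tool pointing down it reaches from about 400 to 900 mm from the base axis. Payload 5.6 kg.
Tool frame: the origin (TCP) lies midway between the tips of the shut fingers; the grasp point (between the pads) lies 19 mm behind it; x points along the fingers, y is the direction in which the jaws open and shut, and the axes are right-handed (so a half turn about x gives the same grasp; the last joint's range is limited). The gripper opens to 92 mm and grips with 3 to 60 N. Pads are 20 mm wide; open, the fingers measure 128 mm over their backs; the gripper's body (75 mm by 189 mm) begins 69 mm behind the grasp point.
Start: joints at [-1.169, 0.468, -0.012, 1.603, 0.006, 1.071, -0.056], TCP at [279.72, 586.741, 214.592] pointing down, gripper open.
Joint ranges: [-2.53, 2.53], [-0.31, 2.02], [-1.57, 1.55], [0.28, 2.44], [-1.29, 4.43], [0.15, 1.84], [-2.92, 2.92]. Speed limits (rad/s): [2.57, 2.57, 3.14, 3.14, 3.14, 3.14, 3.14].

INTERFACE

Orientations are given as a rotation vector (axis times angle).
In Python, from cell import robot, grip, kin, viewer gives the robot as it stands. Calls block until the motion is done:
- robot.movep(position, orientation): joint-space move of the TCP to a pose.
- robot.servo_line(position, feed=150, rotation=None): straight line of the TCP; rotation=None keeps the orientation; feed is the mean speed in mm/s.
- robot.goto_joints(angles): joint-space move.
- grip(opening, newtons=None): opening from 0.0 (shut) to 1.0 (fully open); newtons is the grip in N (None keeps the last); returns when the fingers have stopped.
- robot.hold(seconds).
- kin.ik(position, orientation): joint angles nearest the present ones, or None.
- robot.observe(): the state.
- viewer.read_camera(name): name is "scene" or "top"; returns the picture (420x560x3 uint8, red, green, blue); there is no depth.
- viewer.camera_info(name): a dict with "camera_matrix" (3x3 intrinsics, pixels), "k1" (the pictures are not rectified: a ray, as slopes to the right and down, at radius r is drawn at 1 + k1 r^2 times it, then the intrinsics apply), "R" (3x3) and "t" (3): a world point X has camera coordinates R X + t. Camera axes: x right, y down, z forward; pixel columns grow to the right and rows downward; lengths in mm; the calibration is good to about 2 mm. A picture is of the moment at which its call begins. camera_info takes no time and is no camera call.
A pose or a line that the arm cannot do raises robot.IKError and nothing moves.
- robot.job_done(): hands the job in, once; it reports no verdict.
Trained networks look in the newest picture that a camera, given by its name, has taken for a name from the list of things; names that differ only in an ending like _2 or _b are one class to them, and where a whole thing is asked for, a point or a joint stands for the part that bears it (a point fixed in the world has none). Each returns a list of dicts, best first, with "confidence" (0 to 1); they miss things now and then, are a little off and sometimes report something else, mostly with a low value. They report only what shows in the picture. A call takes as long as a camera call. They do not tell look-alikes from the thing itself.
- viewer.silhouettes(name, camera): "mask" (420x560 bool, what is visible of it).
- viewer.pinpoint(name, camera): "at" ([x, y, z] in mm, in the coordinates of the camera as it stood for that picture, good to about 4 mm: a listed point, or the origin of a listed thing).
The state is a dict: "t": time; "joints": joint angles; "joint_velocities": joint speeds; "joint_torque": joint torques, N m; "tcp_pos": TCP position; "tcp_rot": TCP orientation; "contact_force": force on the tool from outside, world axes, zero at the start; "wrist_torque": the same for the moment, N m; "grip_width": opening from 0.0 (shut) to 1.0 (fully open).
Only numpy, scipy, OpenCV 4.12 (cv2) and the standard library are available. Lean on these libraries where they do the work, as an engineer would, in place of code of your own. Each camera call takes 0.05 s, during which the arm holds its last target.

## Working session

There is one attempt and no reset: what is moved stays moved. The work goes in short steps, each a Python script; the robot and the scene stay as the last script left them, time stands still between calls to the robot, and variables do not carry over. Pictures are saved under pics/ and viewed, and the job is handed in when it is done.

```bash
ls; mkdir -p pics
python3 - <<'E'
from cell import robot, grip, kin, viewer
import cv2, numpy as np
for n in ("scene","top"):
    im=viewer.read_camera(n); cv2.imwrite(f"pics/a_{n}.png",im[:,:,::-1])
    ci=viewer.camera_info(n); print(n,ci)
o=robot.observe(); print(o)
E
```

```text
pics
scene {'camera_matrix': array([[486.55148135,   0.        , 284.15831536],
       [  0.        , 486.55148135, 206.43860351],
       [  0.        ,   0.        ,   1.        ]]), 'k1': -0.1120958306001244, 'R': array([[-0.2865933 ,  0.9580021 ,  0.00981095],
       [ 0.60028926,  0.18754315, -0.77748336],
       [-0.74667067, -0.21693211, -0.62882698]]), 't': array([ 105.96553146, -321.40626345, 1714.41594644])}
top {'camera_matrix': array([[527.60535948,   0.        , 279.47404965],
       [  0.        , 527.60535948, 211.91313683],
       [  0.        ,   0.        ,   1.        ]]), 'k1': -0.08043669855036134, 'R': array([[-0.01348372, -0.99990841,  0.0011655 ],
       [-0.9911905 ,  0.01321256, -0.13178322],
       [ 0.13175575, -0.00293216, -0.99127787]]), 't': array([  85.95512098,  560.11742379, 1166.08676642])}
{'t': 0.1, 'joints': array([-1.16899299,  0.46828939, -0.01164155,  1.6035083 ,  0.00601213,
        1.07140409, -0.05631096]), 'joint_velocities': array([-0.00049702, -0.00030657,  0.00165439, -0.00183178, -0.00108587,
       -0.00027144,  0.0011292 ]), 'joint_torque': array([ 1.62887096e-03, -5.21646595e+01, -1.20099707e-02, -2.44367534e+01,
       -5.67462074e-02,  1.41721455e-02,  5.53890936e-05]), 'tcp_pos': array([279.50191525, 586.26513043, 213.74506   ]), 'tcp_rot': array([ 0.34763453,  1.54274132, -0.35009492]), 'contact_force': array([-0.1139179 ,  0.20020922,  0.17978749]), 'wrist_torque': array([0.06014075, 0.01844187, 0.03897204]), 'grip_width': 1.0002826688492783}
```

View pics/a_scene.png

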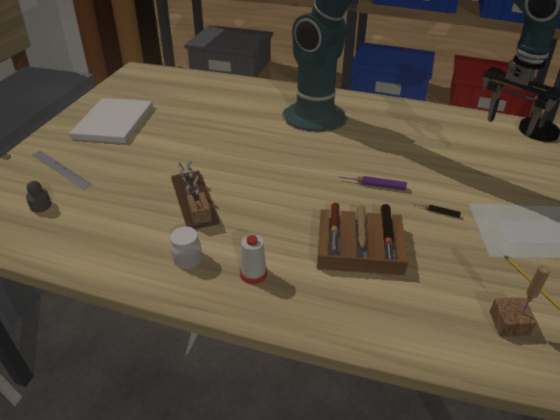

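View pics/a_top.png

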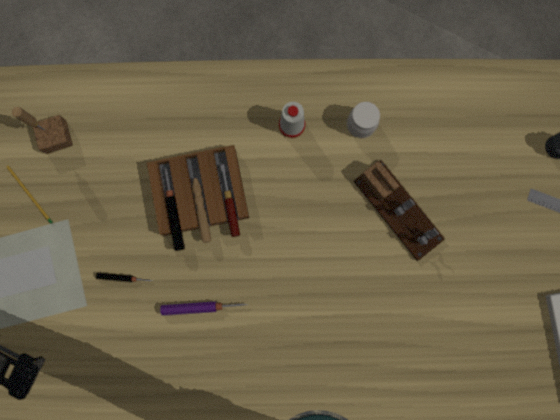

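Three candidates for the awl in the top view: the black haft in the tray at (175,220), a small loose black awl at (120,278), and a purple awl at (195,309). The tray one fits, being black and the larger of the black ones. I'll confirm this in a crop and take measurements.

```bash
cat > h.py <<'E'
from cell import robot, grip, kin, viewer
import cv2, numpy as np
from scipy.spatial.transform import Rotation as Rot
def ci(n):
    c=viewer.camera_info(n); return c["camera_matrix"],np.array([c["k1"],0,0,0,0.]),np.array(c["R"]),np.array(c["t"])
def proj(n,P):
    K,d,R,t=ci(n); p,_=cv2.projectPoints(np.atleast_2d(np.array(P,float)).reshape(-1,1,3),cv2.Rodrigues(R)[0],t,K,d); return p.reshape(-1,2)
def unproj(n,uv,z):
    K,d,R,t=ci(n); uv=np.array(uv,float).reshape(-1,1,2)
    s=cv2.undistortPoints(uv,K,d).reshape(-1,2); D=np.c_[s,np.ones(len(s))]@R; C=-R.T@t
    return C+D*((z-C[2])/D[:,2])[:,None]
def toworld(n,p):
    K,d,R,t=ci(n); return R.T@(np.array(p)-t)
def tri(uvs):  # dict cam->uv
    A=[];b=[]
    for n,uv in uvs.items():
        K,d,R,t=ci(n); s=cv2.undistortPoints(np.array(uv,float).reshape(1,1,2),K,d).ravel()
        for i in (0,1):
            A.append(R[i]-s[i]*R[2]); b.append(s[i]*t[2]-t[i])
    return np.linalg.lstsq(np.array(A),np.array(b),rcond=None)[0]
E
python3 - <<'E'
from h import *
np.set_printoptions(precision=1,suppress=True)
for n in ("top","scene"):
    im=viewer.read_camera(n)
    for k in ("awl_center","awl_butt","awl_tip","tray_mid","tray_edge","holder_seat","butt_clip","ferrule_clip","guard","slicker_center","beveller_center","spool_center","jar_center"):
        for r in viewer.pinpoint(k,n)[:3]:
            w=toworld(n,r["at"]); print(n,k,round(r["confidence"],2),w,proj(n,w)[0])
    if n=="top":
        g=lambda a:cv2.resize(a,None,fx=4,fy=4,interpolation=cv2.INTER_CUBIC)
        cv2.imwrite("pics/b_tray.png",np.clip(g(im[140:330,90:280])[:600,:,::-1].astype(float)*1.5,0,255))
        cv2.imwrite("pics/b_hold.png",np.clip(g(im[145:270,340:460])[:,:,::-1].astype(float)*2,0,255))
E
```

```text
top awl_center 0.74 [419.2 462.2   9.2] [114.6 276.5]
top awl_center 0.64 [544.2 317.8  35.1] [174.9 220.8]
top awl_center 0.61 [345.4 289.4  13.9] [188.2 308.3]
top awl_butt 0.84 [417.2 492.4  12.2] [101.4 277.4]
top awl_butt 0.8 [343.3 336.7  15.3] [167.5 309.4]
top awl_butt 0.69 [501.4 308.6  31.9] [178.9 239.5]
top awl_tip 0.95 [678.2 345.5  33.3] [164.  163.8]
top awl_tip 0.88 [355.9 155.8  14.4] [246.7 303. ]
top tray_mid 0.87 [617.  268.2  24.3] [197.4 189.9]
top tray_mid 0.42 [ 498.6 -257.8   41.2] [427.7 237. ]
top tray_edge 0.7 [535.8 252.2  32.8] [203.6 224.2]
top holder_seat 0.57 [ 532.9 -225.5   42.2] [413.1 222.2]
top butt_clip 0.67 [ 499.  -254.2   40.4] [426.1 236.9]
top ferrule_clip 0.76 [ 563.1 -202.3   43. ] [402.5 209.1]
top ferrule_clip 0.36 [569.7 189.4  31.9] [231.  209.2]
top guard 0.78 [ 629.6 -152.8   43.5] [379.9 180.7]
top slicker_center 0.7 [556.  255.8  32.3] [202.1 215.4]
top beveller_center 0.91 [570.4 187.6  29.2] [231.9 209. ]
top beveller_center 0.31 [679.1 342.5  31. ] [165.5 163.6]
top spool_center 0.64 [774.4  46.1  58.3] [292.3 118.6]
top spool_
[... 768 characters left out ...]
scene ferrule_clip 0.92 [ 570.3 -204.7   37.9] [190.5 189.1]
scene ferrule_clip 0.59 [ 499.  -252.    40.2] [186. 171.]
scene guard 0.64 [ 634.4 -155.7   42.6] [196.9 205.3]
scene slicker_center 0.78 [558.  256.4  28.2] [360.2 222.2]
scene slicker_center 0.71 [617.8 267.1  16.7] [359.8 241.9]
scene beveller_center 0.68 [567.  190.   29.7] [333.8 218.9]
scene spool_center 0.72 [780.   49.7  56.2] [253.1 256.7]
scene jar_center 0.64 [777.3  49.8  57. ] [253.6 255.7]
scene jar_center 0.6 [ 778.1 -120.4   40. ] [185.2 245.7]
scene jar_center 0.58 [620.8 267.5  20.8] [360.  241.5][ WARN:0@4.073] global loadsave.cpp:1063 imwrite_ Unsupported depth image for selected encoder is fallbacked to CV_8U.
```

View pics/b_tray.png

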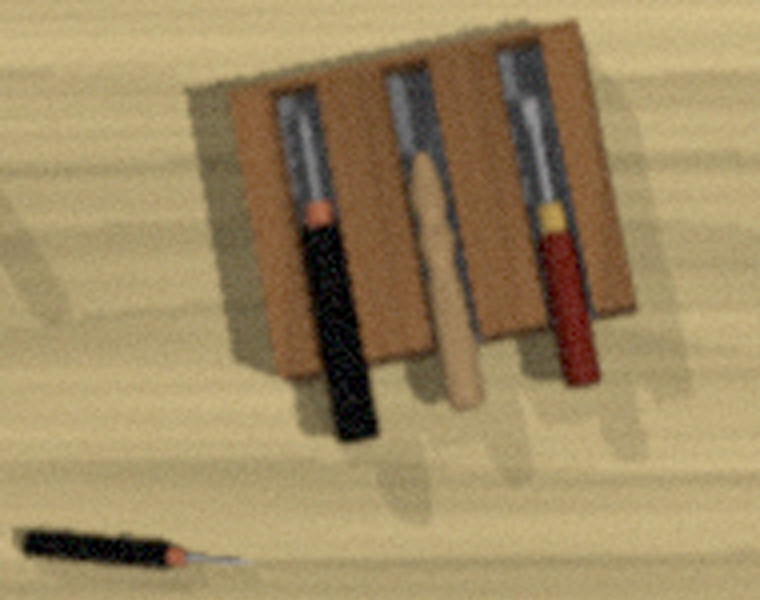

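View pics/b_hold.png

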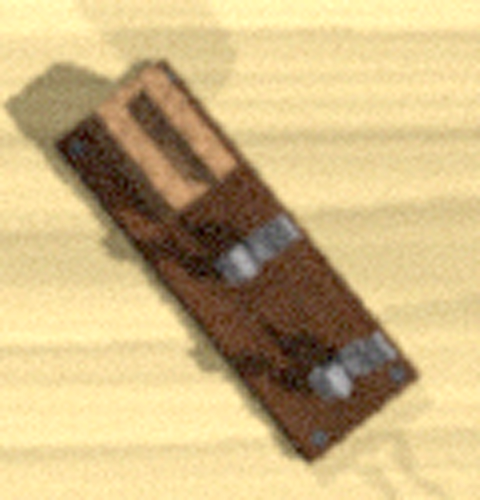

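The crop confirms it: the large black awl with copper ferrule lies in the tray's left groove (haft about (175,220) in the full image). The loose black one is clearly smaller. The holder at (400,210) has its guard at the upper left. Next I'll fit the poses and check the overlays.

```bash
cat >> h.py <<'E'
def fit2(model_x, pts, w=None):
    """planar line-rigid fit: pts = o + x*(c,s)"""
    mx=np.array(model_x,float); P=np.array(pts)[:,:2]; m=mx.mean(); c=P.mean(0)
    v=((mx-m)[:,None]*(P-c)).sum(0); a=np.arctan2(v[1],v[0]); u=np.array([np.cos(a),np.sin(a)])
    return c-m*u, a, np.linalg.norm(P-c-(mx-m)[:,None]*u,axis=1)
def tf(o,a,P):
    P=np.atleast_2d(np.array(P,float)); u=np.array([np.cos(a),np.sin(a)]); v=np.array([-u[1],u[0]])
    return np.c_[np.array(o)+P[:,:1]*u+P[:,1:2]*v, P[:,2]]
E
python3 - <<'E'
from h import *
np.set_printoptions(precision=2,suppress=True)
H=[(0,532.9,-225.5),(0,537.3,-225.9),(-42,499,-254.2),(-42,500.5,-249.7),(42,563.1,-202.3),(42,570.3,-204.7),(124.5,629.6,-152.8),(124.5,634.4,-155.7)]
H=np.array(H); o,a,r=fit2(H[:,0],H[:,1:]); print("holder",o,np.degrees(a),r)
A=np.array([(0,544.2,317.8),(0,540.1,320.8),(-42,501.4,308.6),(-42,499.7,312),(136,678.2,345.5),(136,676.5,342.9)])
oa,aa,r=fit2(A[:,0],A[:,1:]); print("awl",oa,np.degrees(aa),r)
out=[]
for n in("top","scene"):
    im=viewer.read_camera(n)[:,:,::-1].copy(); 
    c,sz=((400,210),60) if n=="top" else ((195,195),50)
    f=5; x0,y0=c[0]-sz,c[1]-sz; g=cv2.resize(im[y0:c[1]+sz,x0:c[0]+sz],None,fx=f,fy=f,interpolation=cv2.INTER_CUBIC); g=np.clip(g*1.8,0,255).astype(np.uint8)
    def poly(P,col,cl=True):
        p=(proj(n,tf(o,a,P))-[x0,y0]+.5)*f; cv2.polylines(g,[p.astype(int).reshape(-1,1,2)],cl,col,1)
    poly([(-78,-42,14),(162,-42,14),(162,42,14),(-78,42,14)],(0,255,0))
    poly([(87,-8,56),(162,-8,56),(162,8,56),(87,8,56)],(255,255,0))
    for x in(-42,42):
        for y in(-15.5,15.5): poly([(x-8,y,74),(x+8,y,74)],(0,0,255),False)
    out.append(cv2.resize(g,(400,400) )); cv2.imwrite(f"pics/c_{n}.png",g)
    g=im; x0,y0=(120,140) if n=="top" else (330,190); g=cv2.resize(im[y0:y0+120,x0:x0+100],None,fx=f,fy=f,interpolation=cv2.INTER_CUBIC);g=np.clip(g*1.8,0,255).astype(np.uint8)
    h=9.9/2
    for y in(-12,12):
        p=(proj(n,tf(oa,aa,[(-62,y,30),(62,y,30)]))-[x0,y0]+.5)*f; cv2.polylines(g,[p.astype(int).reshape(-1,1,2)],False,(0,255,0),1)
    p=(proj(n,tf(oa,aa,[(-62,0,42),(62,0,42),(136,0,30)]))-[x0,y0]+.5)*f; cv2.polylines(g,[p.astype(int).reshape(-1,1,2)],False,(0,255,0),1)
    cv2.imwrite(f"pics/c_awl_{n}.png",g)
a1=cv2.imread("pics/c_awl_top.png");a2=cv2.imread("pics/c_awl_scene.png")
cv2.imwrite("pics/c_h.png",cv2.resize(np.hstack([cv2.resize(cv2.imread("pics/c_top.png"),(600,600)),cv2.resize(cv2.imread("pics/c_scene.png"),(600,600))]),(800,400))); cv2.imwrite("pics/c_a.png",cv2.resize(np.hstack([a1,a2]),(800,480)))
E
```

```text
holder [ 533.34 -227.32] 36.408204468809295 [1.88 4.21 2.02 2.73 4.04 3.91 3.99 2.43]
awl [542.57 318.75] 10.75120302624588 [1.89 3.2  2.32 1.93 2.44 1.27]
```

View pics/c_h.png

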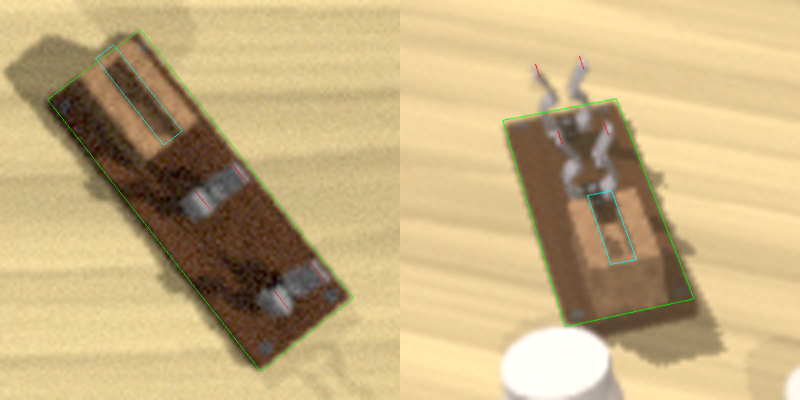

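View pics/c_a.png

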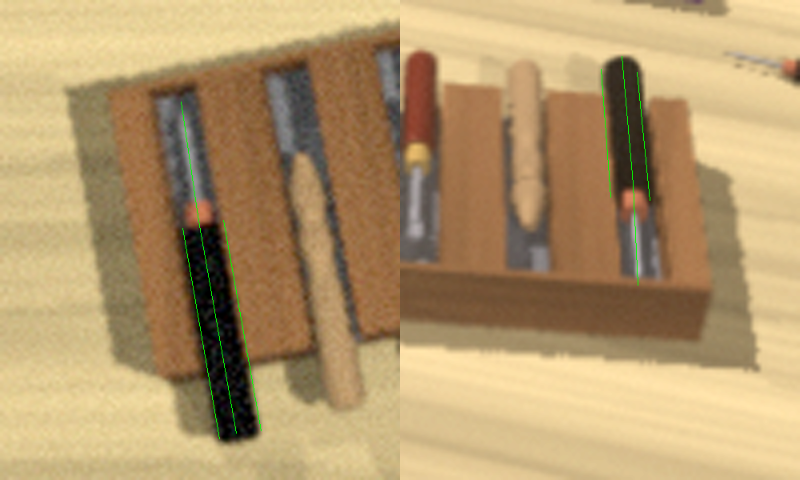

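Checking the overlays:
- **Holder:** the outline (green) lies on the board edges in both views. The lips and groove agree within about 2 mm.
- **Awl:** the fit lies on the haft within about 2 mm, at yaw 10.8°.

Next I'll check reachability, then do the first grasp.

```bash
cat >> h.py <<'E'
HO=np.array([533.34,-227.32]); HA=np.radians(36.41)
AO=np.array([542.57,318.75]); AA=np.radians(10.75)
LO=np.array([510.,-20.]); 
def rv(a,s=1):
    x=np.array([0,0,-1.]); y=s*np.array([-np.sin(a),np.cos(a),0]); return Rot.from_matrix(np.c_[x,y,np.cross(x,y)]).as_rotvec()
def obs(tag=""):
    o=robot.observe(); print(tag,"t",round(o["t"],2),"tcp",o["tcp_pos"].round(1),"F",o["contact_force"].round(1),"M",o["wrist_torque"].round(2),"w",round(o["grip_width"],3)); return o
E
python3 - <<'E'
from h import *
np.set_printoptions(precision=2,suppress=True)
b=tf(AO,AA,[(-42,0,20.5)])[0]; lb=tf(LO,HA,[(-42,0,3)])[0]; m=tf(LO,HA,[(0,0,3)])[0]; hs=tf(HO,HA,[(0,0,31)])[0]
for s in (1,-1):
    for P,a in((b,AA),(lb,HA),(m,HA),(hs,HA)):
        for dz in (0,130): print(s,P+[0,0,dz],kin.ik(P+[0,0,dz],rv(a,s)))
print(obs()["tcp_rot"],rv(AA,1),rv(AA,-1))
E
```

```text
1 [501.31 310.92  20.5 ] [-0.57  0.63 -0.06  1.87  0.06  0.65  1.1 ]
1 [501.31 310.92 150.5 ] [-0.58  0.44 -0.04  1.81  0.02  0.89  1.13]
1 [476.2  -44.93   3.  ] [-0.01  0.53  0.04  2.14 -0.05  0.47  2.28]
1 [476.2  -44.93 133.  ] [-0.2   0.29  0.26  2.1  -0.11  0.76  2.33]
1 [510. -20.   3.] [-0.04  0.57  0.02  2.07 -0.02  0.51  2.2 ]
1 [510. -20. 133.] [-0.19  0.34  0.19  2.02 -0.09  0.79  2.26]
1 [ 533.34 -227.32   31.  ] [ 0.19  0.6   0.2   1.9  -0.18  0.65  2.71]
1 [ 533.34 -227.32  161.  ] [-0.08  0.44  0.55  1.86 -0.29  0.92  2.81]
-1 [501.31 310.92  20.5 ] [-0.97  0.67  0.47  1.9  -0.46  0.69 -1.61]
-1 [501.31 310.92 150.5 ] [-1.05  0.48  0.57  1.84 -0.32  0.91 -1.71]
-1 [476.2  -44.93   3.  ] [-0.32  0.56  0.42  2.16 -0.47  0.5  -0.48]
-1 [476.2  -44.93 133.  ] [-0.57  0.34  0.71  2.12 -0.31  0.78 -0.6 ]
-1 [510. -20.   3.] [-0.42  0.61  0.5   2.09 -0.54  0.56 -0.47]
-1 [510. -20. 133.] [-0.56  0.39  0.65  2.05 -0.32  0.81 -0.66]
-1 [ 533.34 -227.32   31.  ] [-0.17  0.7   0.69  1.93 -0.64  0.75 -0.04]
-1 [ 533.34 -227.32  161.  ] [-0.39  0.58  1.    1.87 -0.58  1.01 -0.07]
 t 1.6 tcp [279.7 586.8 214.6] F [ 0.   0.1 -0.3] M [ 0.02 -0.05 -0.04] w 0.999
[ 0.35  1.54 -0.35] [-0.15  1.57  0.15] [ 2.12  0.2  -2.12]
```

Run:
```python
from h import *
b=tf(AO,AA,[(-42,0,20.5)])[0]; R=rv(AA,-1)
grip(0.58)
robot.movep(b+[0,0,110],R); obs("above")
robot.servo_line(b+[0,0,40],feed=150); obs("40")
robot.servo_line(b,feed=80); obs("down")
ims=[]
for n,(x0,y0) in (("top",(120,140)),("scene",(330,150))):
    im=viewer.read_camera(n); ims.append(cv2.resize(im[y0:y0+120,x0:x0+100],(400,480))[:,:,::-1])
cv2.imwrite("pics/d.png",np.clip(np.hstack(ims)*1.8,0,255).astype(np.uint8))
```

```text
above t 3.77 tcp [500.9 312.1 130.6] F [-0.6 -0.3 -0.5] M [-0.02  0.15  0.01] w 0.578
40 t 4.39 tcp [501.7 311.2  60.8] F [-0.6 -0.1 -0.4] M [-0.    0.15  0.06] w 0.577
down t 5.04 tcp [501.4 310.7  20.3] F [-0.1 -0.   0.6] M [0.03 0.14 0.05] w 0.58
```

View pics/d.png

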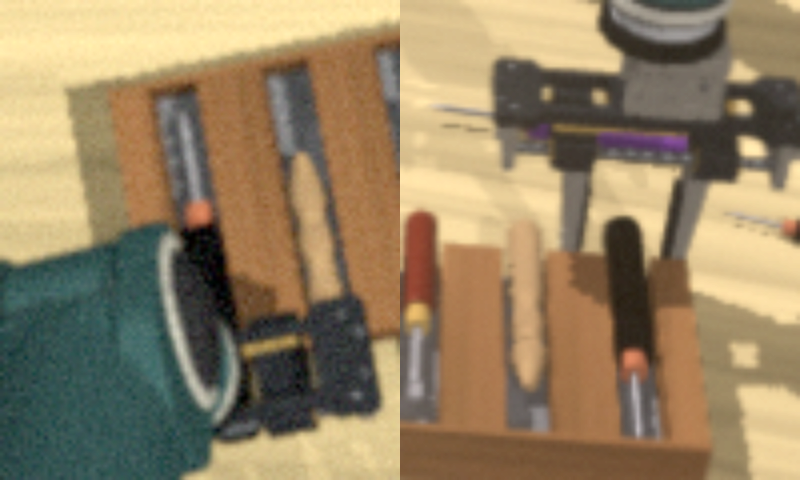

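The scene crop shows the fingers straddling the black haft's butt at about (400,225), with the slicker clear of the left finger. Now close and lift.

Run:
```python
from h import *
print(grip(0.0,45)); o=obs("closed"); p=o["tcp_pos"]
b=tf(AO,AA,[(-42,0,20.5)])[0]
robot.servo_line(b+[0,0,15],feed=50); obs("l15")
robot.servo_line(b+[0,0,130],feed=150); obs("l130")
ims=[]
for n,(x0,y0) in (("top",(120,120)),("scene",(320,100))):
    im=viewer.read_camera(n); ims.append(cv2.resize(im[y0:y0+180,x0:x0+150],(400,480))[:,:,::-1])
cv2.imwrite("pics/e.png",np.clip(np.hstack(ims)*1.8,0,255).astype(np.uint8))
```

```text
False
closed t 5.7 tcp [501.3 311.   20.6] F [0.6 1.4 1.4] M [0.03 0.21 0.03] w 0.253
l15 t 6.15 tcp [501.5 311.1  35.9] F [ 0.2  0.3 -1.5] M [-0.04  0.23  0.05] w 0.251
l130 t 7.07 tcp [500.6 310.7 149.6] F [ 0.2  0.5 -0.5] M [-0.08  0.21  0.03] w 0.252
```

View pics/e.png

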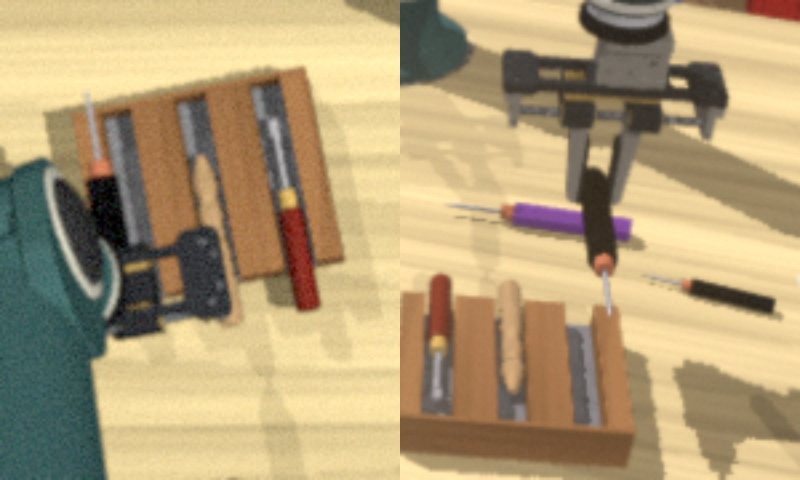

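The awl is clear of the tray and held level or nearly so; the two other tools stayed put. Next I'll carry it to the free bench and lay it at the holder's yaw.

Run:
```python
from h import *
lb=tf(LO,HA,[(-42,0,3)])[0]; R=rv(HA,-1)
robot.movep(lb+[0,0,140],R); obs("over")
robot.servo_line(lb+[0,0,30],feed=150); obs("30")
for z in (20,14,10,7,5,3.5,2.5,1.5):
    robot.servo_line(lb+[0,0,z],feed=40); o=obs(z)
    if o["contact_force"][2]>3: break
ims=[]
for n,(x0,y0) in (("top",(220,140)),("scene",(190,100))):
    im=viewer.read_camera(n); ims.append(cv2.resize(im[y0:y0+180,x0:x0+150],(400,480))[:,:,::-1])
cv2.imwrite("pics/f.png",np.clip(np.hstack(ims)*1.8,0,255).astype(np.uint8))
```

```text
over t 8.51 tcp [476.6 -44.  142.9] F [-0.2 -0.4 -0.4] M [-0.05  0.14 -0.  ] w 0.257
30 t 9.39 tcp [476.8 -45.   33.5] F [ 1.4  0.9 -0.7] M [-0.05  0.17 -0.01] w 0.255
20 t 9.79 tcp [476.1 -44.9  23. ] F [ 1.3 -0.2 -0.3] M [-0.07  0.12  0.  ] w 0.258
14 t 10.09 tcp [476.  -45.   16.7] F [ 0.6 -0.3 -0.2] M [-0.09  0.16 -0.03] w 0.254
10 t 10.34 tcp [476.  -44.9  12.8] F [ 0.1 -0.3 -0.5] M [-0.08  0.19  0.02] w 0.252
7 t 10.59 tcp [476.1 -44.9   9.8] F [-0.3  0.  -1.7] M [-0.06  0.21  0.03] w 0.257
5 t 10.84 tcp [476.1 -44.9   7.9] F [-0.3  0.5 -1.2] M [-0.09  0.13 -0.02] w 0.262
3.5 t 11.09 tcp [476.2 -44.9   6.4] F [ 0.2  0.7 -0.7] M [-0.04  0.19  0.  ] w 0.255
2.5 t 11.34 tcp [476.1 -44.9   5.4] F [-0.1  0.  -0.3] M [-0.13  0.19 -0.04] w 0.252
1.5 t 11.59 tcp [476.1 -44.9   4.4] F [ 0.6 -0.2 -1.3] M [-0.1   0.12  0.04] w 0.254
```

View pics/f.png

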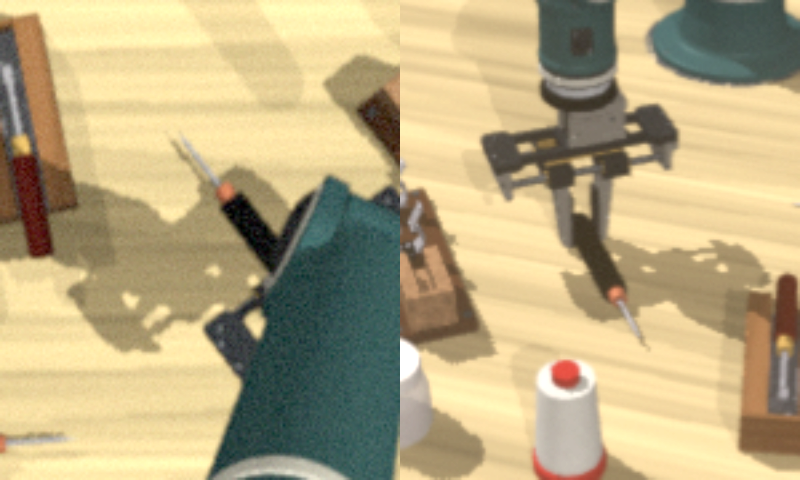

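The awl is held low with its shadow still slightly apart at the tip, so there's no contact yet. I'll lower it the rest of the way, release, and back off.

Run:
```python
from h import *
lb=tf(LO,HA,[(-42,0,3)])[0]
for z in (0,-1):
    robot.servo_line(lb+[0,0,z],feed=40); o=obs(z)
    if o["contact_force"][2]>3: break
grip(0.5); obs("open")
robot.servo_line(lb+[0,0,60],feed=150); 
robot.movep(tf(LO,HA,[(-130,0,230)])[0],rv(HA,-1)); obs("up")
ims=[]; np.set_printoptions(precision=1,suppress=True)
for n,(x0,y0) in (("top",(220,140)),("scene",(190,100))):
    im=viewer.read_camera(n); ims.append(cv2.resize(im[y0:y0+180,x0:x0+150],(400,480))[:,:,::-1])
    for k in ("awl_center","awl_butt","awl_tip"):
        for r in viewer.pinpoint(k,n)[:4]:
            w=toworld(n,r["at"])
            if abs(w[1])<130: print(n,k,round(r["confidence"],2),w,proj(n,w)[0])
cv2.imwrite("pics/g.png",np.clip(np.hstack(ims)*1.8,0,255).astype(np.uint8))
obs()
```

```text
0 t 11.94 tcp [476.1 -44.9   2.9] F [ 0.5  0.3 -0.7] M [-0.06  0.15 -0.04] w 0.251
-1 t 12.19 tcp [476.3 -44.9   2.6] F [-2.5  0.3  7.6] M [-0.09  0.64 -0.02] w 0.252
open t 12.7 tcp [476.2 -44.9   1.9] F [ 0.3  0.5 -0.5] M [-0.04  0.09  0.02] w 0.498
up t 14.04 tcp [405.3 -96.3 229.1] F [-0.9 -0.  -0.6] M [ 0.01  0.12 -0.01] w 0.502
top awl_center 0.57 [511.8 -20.3  15.5] [322.5 233.8]
top awl_center 0.51 [617.7  61.1  14. ] [286.5 189.2]
top awl_butt 0.73 [474.3 -49.5  12.5] [335.4 249.9]
top awl_tip 0.83 [621.2  60.3  15. ] [286.9 187.6]
scene awl_center 0.88 [508.8 -18.7  12.5] [263.1 195.8]
scene awl_butt 0.76 [473.  -45.6  12.8] [258.1 186.5]
scene awl_tip 0.68 [620.9  61.8  16. ] [279.2 226.5]
 t 14.44 tcp [405.3 -97.1 229.5] F [ 0.2 -0.2  1.2] M [-0.   0.2 -0. ] w 0.499
```

View pics/g.png

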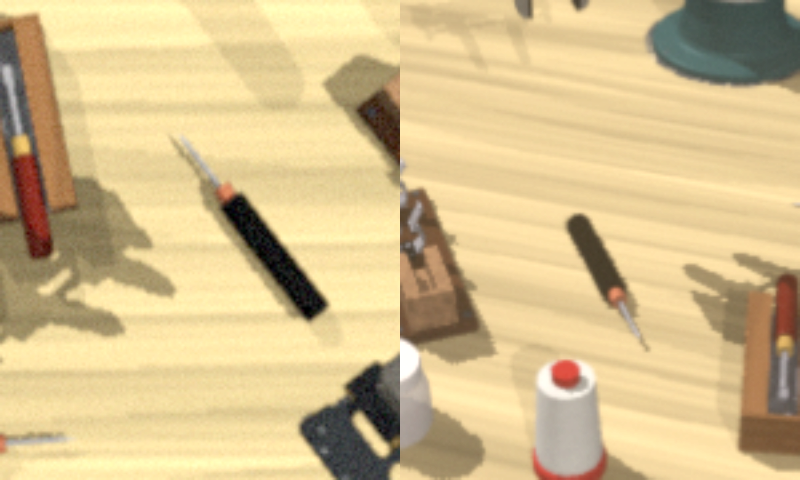

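The awl lies flat on the bench, released, haft from (320,305) to (230,200) in the left crop. Next I'll fit its pose and take it by the middle.

Run:
```python
from h import *
A=np.array([(0,511.8,-20.3),(0,508.8,-18.7),(-42,474.3,-49.5),(-42,473,-45.6),(136,621.2,60.3),(136,620.9,61.8)])
o,a,r=fit2(A[:,0],A[:,1:]); print(o,np.degrees(a),r.round(1))
d=o-LO; u=np.array([np.cos(HA),np.sin(HA)]); along=float(d@u); print("along",along,"lat",float(d@[-u[1],u[0]]))
m=tf(LO,HA,[(along,0,2.5)])[0]; R=rv(HA,-1)
robot.movep(m+[0,0,80],R); obs("above")
robot.servo_line(m+[0,0,30],feed=150); robot.servo_line(m,feed=80); obs("down")
grip(0.0,50); obs("closed")
robot.servo_line(m+[0,0,20],feed=80); obs("lift")
robot.servo_line(m+[0,0,130],feed=200); obs("lifted")
ims=[]; np.set_printoptions(precision=1,suppress=True)
for n,(x0,y0) in (("top",(220,140)),("scene",(190,60))):
    im=viewer.read_camera(n); ims.append(cv2.resize(im[y0:y0+180,x0:x0+150],(400,480))[:,:,::-1])
    for k in ("awl_center","awl_butt","awl_tip"):
        for r in viewer.pinpoint(k,n)[:4]:
            w=toworld(n,r["at"])
            if abs(w[1])<130: print(n,k,round(r["confidence"],2),w,proj(n,w)[0])
cv2.imwrite("pics/h.png",np.clip(np.hstack(ims)*1.8,0,255).astype(np.uint8))
```

```text
[509.74636922 -20.54809722] 36.296258520000855 [2.1 2.1 4.4 2.9 1.9 2.4]
along -0.5294477993215398 lat -0.29055835626890225
above t 15.25 tcp [509.5 -21.   83. ] F [ 0.3 -0.8  0. ] M [-0.02  0.16 -0.03] w 0.498
down t 16.26 tcp [509.3 -20.6   2.1] F [ 0.4 -0.3 -0.2] M [-0.02  0.16 -0.07] w 0.501
closed t 16.73 tcp [509.7 -20.3   2.7] F [0.  1.  1.8] M [-0.05  0.16  0.  ] w 0.257
lift t 17.12 tcp [510.  -20.1  23.2] F [-0.5  0.4 -1.3] M [-0.03  0.11  0.02] w 0.252
lifted t 17.82 tcp [508.8 -19.9 131.7] F [ 0.2 -0.  -1.1] M [-0.05  0.15  0.01] w 0.254
top awl_tip 0.59 [618.5  60.5 140.7] [287.7 178.3]
scene awl_center 0.52 [509.9 -16.1 143. ] [263. 156.]
scene awl_butt 0.87 [472.  -42.7 141.3] [258.1 147.4]
scene awl_tip 0.74 [620.4  60.3 141.6] [278.8 186.2]
```

View pics/h.png

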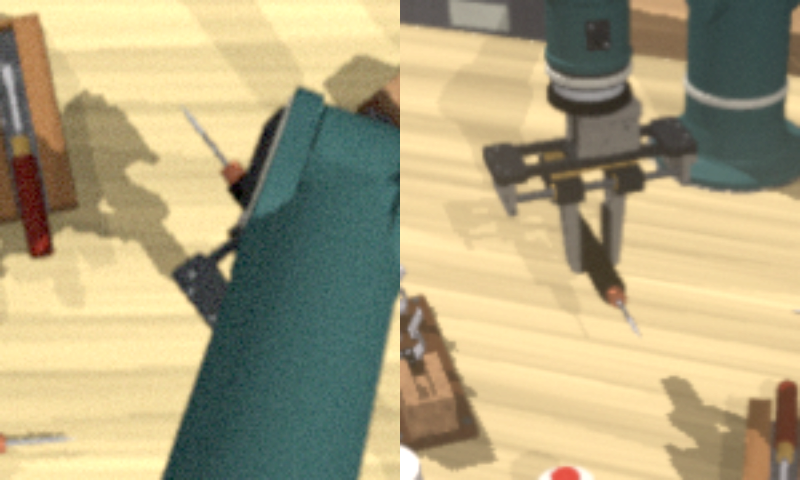

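Held level by the middle (tip, centre and butt all at z≈141, TCP 131.7). The axis sits about 9.4 mm above the TCP, so home is at TCP z≈30.6. Moving over the holder.

Run:
```python
from h import *
R=rv(HA,-1); h=tf(HO,HA,[(0,0,30.6)])[0]
robot.movep(h+[0,0,100],R); obs("over")
robot.servo_line(h+[0,0,52],feed=120); obs("52")
robot.servo_line(h+[0,0,40],feed=60); obs("40")
ims=[]; np.set_printoptions(precision=1,suppress=True)
for n,(x0,y0) in (("top",(335,125)),("scene",(130,100))):
    im=viewer.read_camera(n); ims.append(cv2.resize(im[y0:y0+144,x0:x0+120],(400,480),interpolation=cv2.INTER_CUBIC)[:,:,::-1])
    for k in ("awl_center","awl_butt","awl_tip","holder_seat","butt_clip","ferrule_clip","guard"):
        for r in viewer.pinpoint(k,n)[:4]:
            w=toworld(n,r["at"])
            if w[1]<-80:
                d=w[:2]-HO; u=np.array([np.cos(HA),np.sin(HA)]); print(n,k,round(r["confidence"],2),"holder frame",d@u,d@[-u[1],u[0]],w[2]-40)
cv2.imwrite("pics/i.png",np.clip(np.hstack(ims)*1.8,0,255).astype(np.uint8))
```

```text
over t 19.07 tcp [ 533.5 -225.6  130.2] F [-0.1 -0.  -1.2] M [-0.05  0.09  0.01] w 0.258
52 t 19.62 tcp [ 533.6 -226.8   82.6] F [-0.  -0.6 -0.9] M [-0.06  0.13  0.03] w 0.257
40 t 19.97 tcp [ 533.2 -227.3   70.4] F [ 0.   0.3 -0.9] M [-0.04  0.23 -0.01] w 0.252
top awl_center 0.74 holder frame 2.7453698321714217 -2.8881216886551044 41.75601296435154
top awl_tip 0.65 holder frame 138.98386731509157 0.08015236967911721 43.03708779080874
top awl_tip 0.56 holder frame -1.3745411368376603 1.8096019270132235 1.2949486377890267
top holder_seat 0.89 holder frame 0.4484460487921772 0.9314139035848346 3.0713223362367046
top holder_seat 0.38 holder frame 136.39265164868786 -0.8422845950769995 42.23414855510295
top ferrule_clip 0.56 holder frame 41.56355233221773 2.1243092187206924 1.8527017760317435
top guard 0.91 holder frame 122.85293095251889 1.966138497605081 3.356665056267424
top guard 0.59 holder frame 0.32433991540161217 -2.3072182131975167 41.45407705342443
scene awl_center 0.7 holder frame 3.842778699269896 0.8222091431583082 40.1754571361308
scene awl_butt 0.69 holder frame -42.25690674671205 3.4939718677288374 36.765078018626625
scene awl_tip 0.23 holder frame -38.64211537317605 2.360280689884988 0.5990991484358332
scene holder_seat 0.71 holder frame 0.0033022353497358064 -3.554490622175028 1.0962693292285763
scene butt_clip 0.75 holder frame -40.32621365285025 -0.8744624458949818 1.9666699253694375
scene ferrule_clip 0.95 holder frame 40.77528691466361 -1.8022208118228706 -1.8928468982758773
scene ferrule_clip 0.66 holder frame -0.6503976002615439 -2.0459832494283337 1.226967574397655
scene guard 0.84 holder frame 123.1003941340528 -2.716226946627454 1.739137972507308
```

View pics/i.png

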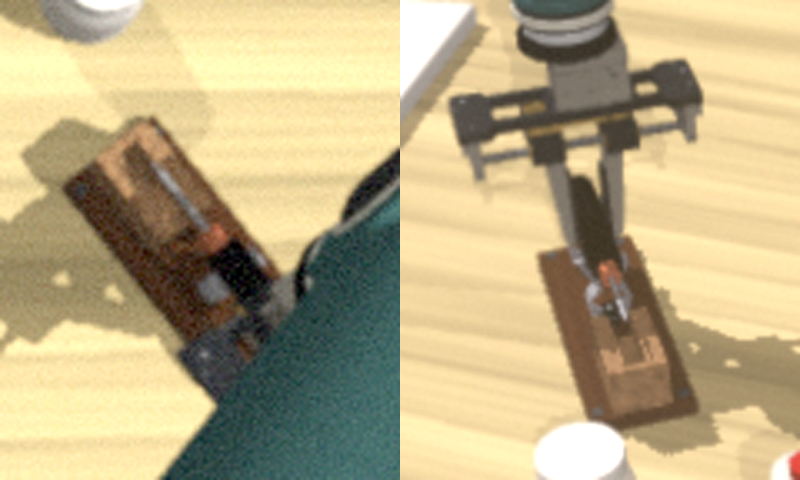

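The networks put the awl laterally within about 1 mm of the clips on average; the two cameras err in opposite directions. Along the axis it reads 2 mm ahead, so I'll shift back 1.5 mm. Then press down in steps, watching side force.

```bash
cat >> h.py <<'E'
def hf(F):
    u=np.array([np.cos(HA),np.sin(HA)]); return np.round([F[:2]@u,F[:2]@[-u[1],u[0]],F[2]],1)
E
python3 - <<'E'
from h import *
h=tf(HO,HA,[(-1.5,0,30.6)])[0]
for z in (36,33,31,29,27,25,23):
    robot.servo_line(h+[0,0,z],feed=50); o=robot.observe()
    print(z,round(o["t"],2),"z",(o["tcp_pos"]-h).round(1),"F hf",hf(o["contact_force"]),"M",o["wrist_torque"].round(2),round(o["grip_width"],3))
    if np.linalg.norm(o["contact_force"])>30: break
E
```

```text
36 21.02 z [-0.4 -0.  35.6] F hf [ 0.2 -0.1 -2. ] M [ 0.    0.15 -0.05] 0.254
33 21.27 z [-0.1  0.1 32.8] F hf [ 0.5 -0.8 -0.7] M [-0.03  0.16 -0.04] 0.259
31 21.52 z [ 0.2 -0.2 31.1] F hf [ 0.5 -0.1 -0.6] M [-0.16  0.01  0.01] 0.25
29 21.77 z [ 0.3 -0.  29.2] F hf [ 0.9 -0.6  1.3] M [-0.06  0.07  0.  ] 0.255
27 22.02 z [ 0.5 -0.2 27.4] F hf [ 0.1 -0.7  4.6] M [-0.01  0.06  0.02] 0.255
25 22.27 z [ 0.4 -0.1 25.4] F hf [1.3 0.2 4.9] M [-0.01  0.06 -0.01] 0.256
23 22.52 z [ 0.4 -0.1 23.3] F hf [-0.1 -0.9  4. ] M [-0.07  0.02 -0.04] 0.253
```

Contact started about 29 mm above home as expected, with almost no side force, so it's well centred. Continuing.

Run:
```python
from h import *
h=tf(HO,HA,[(-1.5,0,30.6)])[0]
for z in (20,17,14,11,8,6,4,2,1,0,-1,-2):
    robot.servo_line(h+[0,0,z],feed=50); o=robot.observe()
    print(z,round(o["t"],2),"z",(o["tcp_pos"]-h).round(1),"F hf",hf(o["contact_force"]),"M",o["wrist_torque"].round(2),round(o["grip_width"],3))
    f=hf(o["contact_force"])
    if np.linalg.norm(f)>32 or (z<3 and f[2]>15): break
ims=[]
for n,(x0,y0) in (("top",(335,125)),("scene",(130,100))):
    im=viewer.read_camera(n); ims.append(cv2.resize(im[y0:y0+144,x0:x0+120],(400,480),interpolation=cv2.INTER_CUBIC)[:,:,::-1])
cv2.imwrite("pics/j.png",np.clip(np.hstack(ims)*1.8,0,255).astype(np.uint8))
```

```text
20 22.77 z [ 0.5 -0.2 20.4] F hf [ 0.2 -0.3  5.1] M [-0.03 -0.01 -0.02] 0.253
17 23.02 z [ 1.7 -1.3 18.8] F hf [-0.6  0.2 14.2] M [-0.12  0.16 -0.06] 0.253
14 23.27 z [ 2.2 -1.8 16.1] F hf [-0.6 -1.4 10.6] M [-0.19 -0.22 -0.01] 0.256
11 23.52 z [ 0.3  0.2 11.1] F hf [ 2.2 -0.1  3.9] M [ 0.02 -0.17  0.01] 0.253
8 23.77 z [-0.1  0.3  7.7] F hf [ 1.8 -0.2 -0.2] M [ 0.   -0.26  0.01] 0.253
6 24.02 z [-0.4  0.3  5.5] F hf [ 1.4 -0.6 -0.9] M [ 0.01 -0.25  0.  ] 0.251
4 24.27 z [-0.7  0.2  3.2] F hf [ 0.9 -1.7 -6.7] M [-0.19 -0.19  0.01] 0.253
2 24.52 z [-0.6  0.1  1.4] F hf [ 1.2 -0.9 -7.2] M [-0.12 -0.08  0.03] 0.255
1 24.77 z [-0.4 -0.   0.7] F hf [-0.6 -0.4 -6.5] M [-0.19  0.14 -0.  ] 0.251
0 25.02 z [-0.1 -0.2  0.1] F hf [-0.9 -0.4 -2.2] M [-0.17  0.35  0.01] 0.255
-1 25.27 z [-0.1 -0.2  0.1] F hf [-1.9  2.4  7.6] M [ 0.2   1.03 -0.  ] 0.253
-2 25.52 z [-0.1 -0.1  0. ] F hf [-3.6  6.  16.5] M [0.59 1.61 0.03] 0.257
```

View pics/j.png

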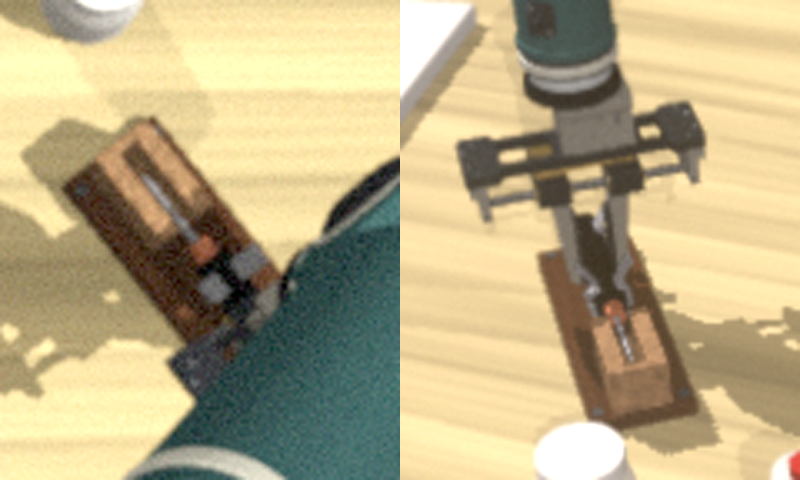

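The awl stopped hard at exactly home height after the snap-in at 17 → 11 mm, with the lips shut over it and the blade in the groove. While still holding, I'll check level and both clips.

Run:
```python
from h import *
np.set_printoptions(precision=1,suppress=True)
robot.hold(0.6); o=obs("hold")
im=viewer.read_camera("scene"); u=np.array([np.cos(HA),np.sin(HA)])
for n in ("scene","top"):
    if n=="top": im2=viewer.read_camera(n)
    for k in ("awl_center","awl_butt","awl_tip"):
        for r in viewer.pinpoint(k,n)[:4]:
            w=toworld(n,r["at"])
            if w[1]<-80:
                d=w[:2]-HO; print(n,k,round(r["confidence"],2),"hf",d@u,d@[-u[1],u[0]],w[2]-40)
cv2.imwrite("pics/k.png",np.clip(cv2.resize(im[150:225,155:235],None,fx=8,fy=8,interpolation=cv2.INTER_CUBIC)[:,:,::-1]*2.2,0,255).astype(np.uint8))
obs()
```

```text
hold t 26.22 tcp [ 532.  -228.4   30.6] F [-7.   2.6 16.4] M [0.5 1.6 0. ] w 0.254
scene awl_center 0.74 hf -0.33232367531061785 1.1400379082489216 0.6285545388621685
scene awl_center 0.34 hf -45.462115523051445 1.3196899516054061 -0.9961340229551112
scene awl_butt 0.72 hf -43.49491798170665 1.269794417335124 -2.8230560981916355
scene awl_butt 0.6 hf 122.77821116102976 0.029870994061080017 4.240166607297532
scene awl_tip 0.54 hf 136.06642127753713 0.7730284072366461 5.199952499458924
top awl_center 0.67 hf 1.3765439116754026 -3.913905187862101 3.5627663910091627
top awl_tip 0.67 hf 135.27677821010485 -1.4350387532698434 2.2164840933053043
 t 26.62 tcp [ 532.  -228.4   30.6] F [-6.1  2.8 16.6] M [0.5 1.6 0.1] w 0.255
```

View pics/k.png

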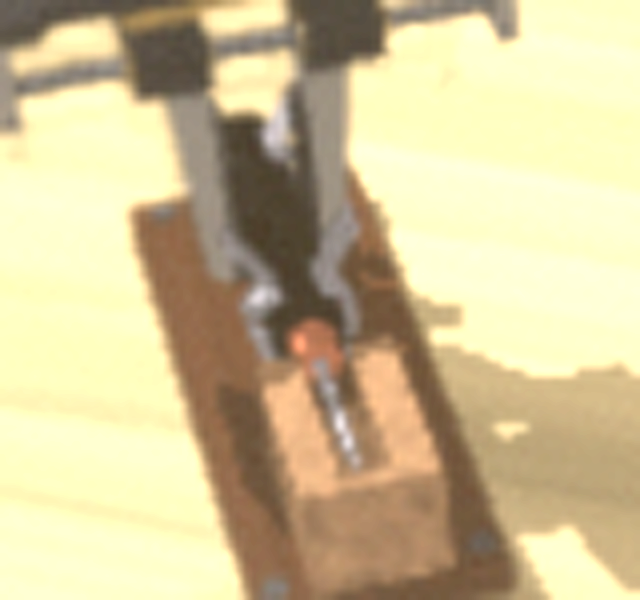

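Both posts are loaded evenly: the wrist moment equals the side force × lever, so no pitch moment remains at the grasp. The ferrule clip's lips are closed over the haft. I'll relax to about zero load, release, back off upward and inspect.

Run:
```python
from h import *
np.set_printoptions(precision=1,suppress=True)
h=tf(HO,HA,[(-1.5,0,30.6)])[0]
robot.servo_line(h+[0,0,-0.7],feed=30); robot.hold(0.2); obs("relax")
grip(0.5); obs("open")
robot.servo_line(h+[0,0,60],feed=120); obs("up")
robot.movep(np.array([430,-20,250.]),rv(HA,-1)); obs("away")
u=np.array([np.cos(HA),np.sin(HA)]); ims=[]
for n,(x0,y0) in (("top",(350,145)),("scene",(145,135))):
    im=viewer.read_camera(n); ims.append(cv2.resize(im[y0:y0+100,x0:x0+100],(400,400),interpolation=cv2.INTER_CUBIC)[:,:,::-1])
    cv2.imwrite(f"pics/l_{n}.png",im[:,:,::-1])
    for k in ("awl_center","awl_butt","awl_tip"):
        for r in viewer.pinpoint(k,n)[:4]:
            w=toworld(n,r["at"])
            if w[1]<-80:
                d=w[:2]-HO; print(n,k,round(r["confidence"],2),"hf",d@u,d@[-u[1],u[0]],w[2]-40)
cv2.imwrite("pics/l.png",np.clip(np.hstack(ims)*2.2,0,255).astype(np.uint8))
```

```text
relax t 27.07 tcp [ 532.  -228.3   30.7] F [-4.8 -0.3  8.8] M [0.2 1.1 0. ] w 0.257
open t 27.58 tcp [ 532.2 -228.2   29.8] F [ 0.1  0.5 -0.4] M [-0.1  0.1  0. ] w 0.499
up t 28.24 tcp [ 532.  -227.8   90.4] F [ 1.   0.6 -0.1] M [-0.   0.1 -0. ] w 0.499
away t 29.33 tcp [430.2 -20.3 249.8] F [ 0.3 -0.7  0.2] M [-0.1  0.1 -0. ] w 0.5
top awl_center 0.91 hf -1.8039809368787652 -5.394202212095573 2.238763971156395
top awl_butt 0.73 hf -43.44046534227531 -2.2997274148127658 4.062878026841311
top awl_tip 0.96 hf 136.74271701242742 -2.1704797203613304 2.228732022459795
scene awl_center 0.54 hf -1.7132505436800136 0.7758014124366939 1.5982827272395852
scene awl_center 0.39 hf 133.62146181170544 -0.5443543235151932 1.7493473422211139
scene awl_butt 0.83 hf -37.63310957730183 0.1868735158227393 1.0443053474346158
scene awl_tip 0.63 hf 133.8999744664303 0.6371211905206097 1.13571364783013
```

View pics/l.png

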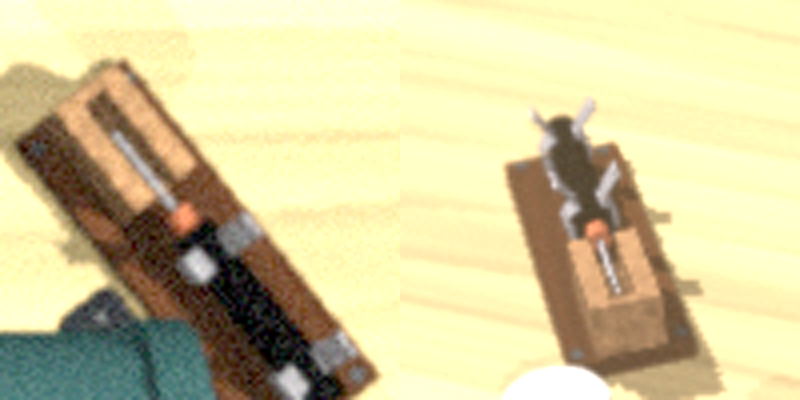

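View pics/l_scene.png

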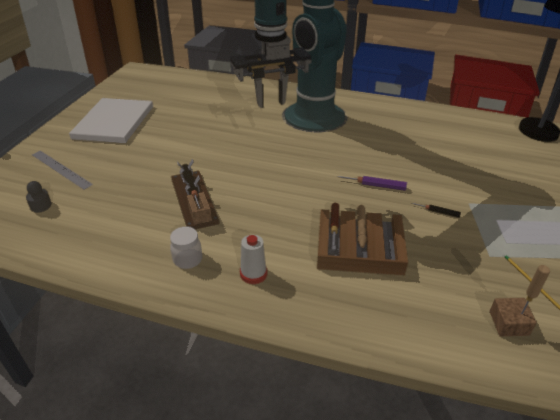

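The picture shows the awl in both clips with its blade in the groove (scene about (190,185)), level with heights of 1 to 2 mm (scene). The robot is clear, and the slicker, beveller, spool and jar are where they were. Handing in.

Run:
```python
from h import *
robot.job_done(); obs()
```

```text
the job is handed in; nothing more can be done
the job is handed in; nothing more can be done
```

The black-hafted awl is in its holder and the job is handed in, at about 30 s of the allowed 54 s. I lifted it from the tray by the butt, laid it on the bench and let go. Then I took it by the middle of the haft, pressed it into both clips with the blade in the groove, and kept hold about 1.5 s after it was home before letting go.

**Seating:** while I still held it, the awl stopped hard within 0.1 mm of the computed home height under about 16 N. The wrist moment showed both posts loaded evenly. I judged the clips shut from the pictures and the drop in pressing force; the lip angles themselves can't be read.

**After release:** the ferrule clip and the butt clip both show closed over the haft in the two views. The top camera was partly blocked by the arm. The slicker, beveller, spool, jar and the look-alike awls looked unmoved, judged by eye only.

**Disagreements:**
- **Sideways position:** the top camera put the awl 2 to 5 mm to one side, while the scene camera put it within 1 mm. Side force stayed under about 1.5 N while pressing past the lips, so I take this as camera error.
- **Level:** one reading while I held it put the tip about 5 mm high and the butt about 3 mm low. After release the scene camera read 1 to 2 mm high all along and the top camera 2 to 4 mm, so the awl looks level.

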